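# Release the ratchet puller and rack the pipe

### The arm

A 6-joint arm with a two-finger parallel gripper is mounted at the origin on the work surface. World frame = base frame: x ahead of the robot, y to its left, z up, the work surface at z = 0. Lengths are in mm, angles in rad, forces in N, time in s.
With the tool pointing down it reaches from about 325 to 925 mm from the base axis. Payload 3.1 kg.
Tool frame: the origin (TCP) lies on the centre line of the jaws, within the pads' length; the fingertips stand 14 mm ahead of it and the grasp point (between the pads) lies 5 mm behind it; y points along the fingers, x is the direction in which the jaws open and shut, and the axes are right-handed (so a half turn about y gives the same grasp; the last joint's range is limited). The gripper opens to 85 mm and grips with 20 to 120 N. Pads are 22 mm wide; open, the fingers measure 114 mm over their backs; the gripper's body (76 mm by 85 mm) begins 54 mm behind the grasp point. The pads swing forward as they close: fully open they stand 13 mm farther back than shut.
Start: joints at [1.097, 0.217, 1.613, -0, 1.311, -0.112], TCP at [221.206, 584.557, 245.3] pointing down, gripper open.
Joint ranges: [-2.75, 2.75], [-0.78, 2.1], [0.31, 2.55], [-1.13, 4.27], [0.13, 2.63], [-2.58, 2.58]. Speed limits (rad/s): [2.79, 2.79, 3.14, 3.14, 3.14, 3.14].

### API

Orientations are given as a rotation vector (axis times angle).
In Python, from plant import robot, kin, imaging, hand_in, telemetry gives the robot as it stands. Calls block until the motion is done:
- robot.goto(position, orientation): joint-space move of the TCP to a pose.
- robot.movel(position, rot=None, velocity=150, until_force=None): straight line of the TCP; rot=None keeps the orientation; velocity is the mean speed in mm/s. With until_force (N) it stops when the force on the tool has changed by that much, and returns True; else False.
- robot.move_joints(angles): joint-space move.
- robot.command_gripper(opening, grip_force=None): finger opening in mm; grip_force is the grip in N (None keeps the last); returns when the fingers have stopped.
- robot.wait(seconds).
- kin.inverse_kinematics(position, orientation): joint angles nearest the present ones, or None.
- imaging.grab_frame(name): name is "scene" or "side" or "wrist"; returns (picture, depth): 420x560x3 uint8, red, green, blue; 420x560 float32, mm along the optical axis (not along the pixel's ray), 0 where there is no reading.
- imaging.camera_info(name): a dict with "intrinsics" (3x3 intrinsics, pixels), "R" (3x3) and "t" (3): a world point X has camera coordinates R X + t; the wrist camera has in their place "mount" (4x4, takes a point from camera to tool coordinates, whose origin is the TCP and whose axes are the tool frame's). Camera axes: x right, y down, z forward; pixel columns grow to the right and rows downward; lengths in mm; the calibration is good to about 2 mm. A picture is of the moment at which its call begins: read the wrist's pose just before it. camera_info takes no time and is no camera call.
A pose or a line that the arm cannot do raises robot.IKError and nothing moves.
- hand_in(): hands the job in, once; it reports no verdict.
Trained networks look in the newest picture that a camera, given by its name, has taken for a name from the list of things; names that differ only in an ending like _2 or _b are one class to them, and where a whole thing is asked for, a point or a joint stands for the part that bears it (a point fixed in the world has none). Each returns a list of dicts, best first, with "score" (0 to 1); they miss things now and then, are a little off and sometimes report something else, mostly with a low value. They report only what shows in the picture. A call takes as long as a camera call. They do not tell look-alikes from the thing itself.
- imaging.outline_of(query, camera): "pixels" (420x560 bool, what is visible of it) and "bbox" ([left, top, right, bottom] in pixels, round what is visible of it).
Readings, each from a call of its own:
- telemetry.get_clock(): time.
- telemetry.get_joints(): joint angles.
- telemetry.get_dq(): joint speeds.
- telemetry.get_joint_torque(): joint torques, N m.
- telemetry.get_tcp_pos(): TCP position.
- telemetry.get_orientation(): TCP orientation.
- telemetry.get_wrist_force(): force on the tool from outside, world axes, zero at the start.
- telemetry.get_torque(): the same for the moment, N m.
- telemetry.get_width(): finger opening in mm.
Only numpy, scipy, OpenCV 4.12 (cv2) and the standard library are available. Lean on these libraries where they do the work, as an engineer would, in place of code of your own. Each camera call takes 0.05 s, during which the arm holds its last target. There are 200 camera calls.

### The job

Flick the sprung pawl off the bench puller's ratchet wheel and leave it off, then ease the drum back with its crank, without letting it spin, until the carriage is fully back. Take the square pipe out of the bed and slide it, socket end first and flat on the bench, into the one empty bay of the wooden rack until it meets the rubber stop. Leave the loose things on the bench and the short lengths in the other bays where they are.

Things in the scene. Friction and masses are not known exactly. Their poses are not given: they have to be found in the camera images.
- puller: Bench-fixed ratchet puller. Origin on the bench under the middle of its pipe bed, which runs along its y axis. Grey base plate 12 mm thick, x -170..+55, y -155..+155 mm. Two steel bed walls (x 31..41 mm either side, y -55..+155 mm) rise to z = 58 mm, as high as the pipe's narrow part, so fingers fit beside the pipe only at its socket end (y -135..-55 mm).
- bed_gap (a point): Puller point x = 0, y = -105, z = 37 mm: middle of the pipe's socket as it starts, where no bed walls stand beside it. A 44 mm wide end stop (up to z = 42 mm) stands just beyond the socket, at y -137..-145 mm.
- carriage_roof (a point): Top middle of the carriage's roof (84 x 60 mm, z 66..74 mm, puller y +30..+90 mm at drum 0) which covers the pipe's tail while wound on. It runs towards the puller's +y, 45 mm per rad of drum, and is clear of the pipe when the drum is fully back; then the pipe lifts straight up.
- drum_axis (a point): Point on the vertical axis of the drum (puller x = -100, y = +45 mm), 60 mm above the bench. The ratchet wheel (100 mm across its 12 teeth, z 45..57 mm) sits on top of the drum, the crank arm (z 60..70 mm) above it.
- crank_grip (a point): Middle of the gripping part of the crank's upright round knob: 24 mm diameter, from the crank arm at z = 70 mm up to z = 118 mm; this point is at z = 98 mm, 75 mm from the drum axis. It travels on a horizontal circle about the drum axis. At drum 0 it lies 2.4 rad anticlockwise from the puller's +x direction.
- drum (a joint): Turn of the drum (rad), anticlockwise seen from above; starts between 0 and 0.12, 1.3 is fully back against its stop (carriage 58 mm back). Drag of the brake: about 0.25 N m, so it stays where it is left. The pawl blocks it at about 0.18 until flicked off.
- pawl (a joint): Pawl angle (rad): 0 in the teeth, 0.5 off the wheel at its stop. It turns about a vertical pin at puller x = -55, y = -30 mm, anticlockwise seen from above as it comes off. The over-centre spring snaps it to whichever end is nearer (middle 0.25); about 4 N at the tab to start it.
- pawl_tab (a point): Top middle of the pawl's upright thumb tab: 26 mm wide, 8 mm thick, 36 mm tall (z 46..82 mm). It lies 84 mm from the pin, at puller x = -135, y = -55 mm when on and about x = -113, y = -90 mm when off. Its broad face looks towards the wheel (+y); a free gap of 50 mm lies between it and the wheel's teeth. Push it away from the wheel, towards -y of the puller.
- pipe: Square plastic rainwater pipe, 200 mm long along its x axis, 0.16 kg or so; origin under the middle, underside of socket and band at z = 0. Socket end (+x): 50 mm square over the last 60 mm. The rest is 42 mm square (underside 4 mm up) apart from a 12 mm long, 50 mm square band at the tail end (-x). It starts in the puller's bed, 12 mm above the bench, socket towards the puller's -y.
- pipe_socket (a point): Middle of the socket end face of the pipe (25 mm above its underside).
- pipe_tail (a point): Middle of the tail end face of the pipe (25 mm above its underside).
- rack: Fixed plywood rack without a floor, three bays side by side along y, each 62 mm wide, 68 mm apart; origin on the bench at the middle of its mouth, bays run along +x, 140 mm deep; x points into the bays. Dividers are 62 mm high; two wooden cross bars 16 mm wide, z 62..72 mm, cross the bays at the mouth (x 0..16 mm) and at x 67..83 mm: the pipe goes in only along the bench. Outer width 210 mm.
- bay: Rubber stop block in the one empty bay (any of the three). Origin on the bench, on the bay's centre line, 75 mm inside the mouth; x points into the bay. The block's face is 47 mm further in.
- bay_stop (a point): Middle of the front face of the rubber stop, 25 mm above the bench, 122 mm inside the mouth. With the socket end against it the tail sticks out 78 mm from the mouth.
- bay_mouth (a point): Centre of the empty bay's mouth, 25 mm above the bench.
- stock1: Short length of the same square pipe, 110 x 50 x 50 mm, in a bay. Origin under its middle. Leave alone.
- stock2: As stock1, in the other filled bay.
- elbow: Loose white pipe elbow on its foot, 64 mm across, 72 mm high, arm 64 mm out along +x. Origin under its foot. Leave alone.
- tin: Loose tin, 66 mm diameter, 90 mm high, origin under its middle. Leave alone.
- coupling: Loose grey pipe coupling standing on end, 66 mm diameter, 55 mm high, origin under its middle. Leave alone.
- tape: Loose roll of tape lying flat, 90 mm diameter, 30 mm high. Leave alone.
- offcut: Loose grey pipe offcut standing on end, 64 mm diameter, 160 mm high, origin under its middle. Leave alone.
- hammer: Loose hammer lying on the right of the bench, about 300 mm long along its x. Leave alone.
Not all that is in view belongs to the job. Leave any blue look-alike of the pipe alone.

How it is judged:
By the outcome, as a careful person would: the job done as asked, in the order asked, and still so for the second after the job is handed in, with the robot touching nothing.
It also fails if it takes over 72 s, if anything falls off the work surface, if the arm or the gripper's body presses on something with over 40 N, if the wrist force passes 120 N, or if a joint passes its speed limit or range.

## Working session

There is one attempt and no reset: what is moved stays moved. The work goes in short steps, each a Python script; the robot and the scene stay as the last script left them, time stands still between calls to the robot, and variables do not carry over. Pictures are saved under pics/ and viewed, about 8 in all and at most 12, crops included, and the job is handed in when it is done.

```bash
ls; mkdir -p pics
cat > h.py <<'E'
import numpy as np, cv2
from plant import robot, kin, imaging, hand_in, telemetry
def cloud(name, pic=None, depth=None):
    ci=imaging.camera_info(name); K=np.array(ci["intrinsics"])
    v,u=np.mgrid[0:420,0:560]
    P=np.stack([(u-K[0,2])/K[0,0]*depth,(v-K[1,2])/K[1,1]*depth,depth],-1)
    if "R" in ci:
        R=np.array(ci["R"]);t=np.array(ci["t"]); W=(P-t)@R
    else:
        M=np.array(ci["mount"]); 
        Rt=cv2.Rodrigues(np.array(POSE[1],float))[0]
        W=(P@M[:3,:3].T+M[:3,3])@Rt.T+np.array(POSE[0])
    W[depth<=0]=np.nan
    return W
POSE=None
def grab(name):
    global POSE
    if name=="wrist": POSE=(telemetry.get_tcp_pos(),telemetry.get_orientation())
    p,d=imaging.grab_frame(name); return p,cloud(name,p,d)
def save(fn,p): cv2.imwrite(fn,p[:,:,::-1])
E
python3 - <<'E'
from h import *
ims=[]
for c in("scene","side"):
    p,W=grab(c); ims.append(p); np.save(c+".npy",W); save(f"pics/{c}0.png",p)
    print(c,{k:np.round(v,2).tolist() for k,v in imaging.camera_info(c).items()})
    for q in ["puller","carriage_roof","crank_grip","pawl_tab","pipe","rack","bay","stock1","elbow","tin","coupling","tape","offcut","hammer"]:
        for r in imaging.outline_of(q,c)[:4]:
            m=r["pixels"]; X=W[m]; X=X[~np.isnan(X[:,0])]
            print(q,round(r["score"],2),r["bbox"],len(X), np.round(np.percentile(X,[2,50,98],axis=0)).tolist() if len(X) else "")
print(telemetry.get_clock(),telemetry.get_orientation())
E
```

```text
pics
scene {'intrinsics': [[391.36, 0.0, 278.09], [0.0, 391.36, 210.1], [0.0, 0.0, 1.0]], 'R': [[-0.69, 0.72, 0.02], [0.58, 0.57, -0.59], [-0.43, -0.4, -0.81]], 't': [402.19, -196.81, 1274.19]}
puller 0.76 [167.4, 155.9, 295.1, 269.8] 6614 [[440.0, -364.0, 1.0], [550.0, -155.0, 15.0], [666.0, -64.0, 80.0]]
puller 0.15 [145.8, 206.9, 190.2, 240.6] 1004 [[677.0, -310.0, -1.0], [718.0, -265.0, 63.0], [764.0, -239.0, 75.0]]
carriage_roof 0.96 [207.4, 191.4, 250.1, 243.9] 961 [[553.0, -225.0, 15.0], [612.0, -150.0, 71.0], [654.0, -128.0, 75.0]]
crank_grip 0.95 [235.3, 181.5, 283.5, 221.9] 1122 [[448.0, -216.0, 11.0], [512.0, -153.0, 56.0], [559.0, -107.0, 116.0]]
crank_grip 0.46 [148.0, 207.1, 189.4, 239.9] 1028 [[672.0, -309.0, -1.0], [717.0, -265.0, 63.0], [764.0, -239.0, 75.0]]
pawl_tab 0.53 [215.9, 164.1, 243.3, 193.4] 295 [[458.0, -270.0, 46.0], [515.0, -251.0, 55.0], [559.0, -223.0, 80.0]]
pipe 0.81 [327.0, 193.7, 391.7, 263.5] 1768 [[321.0, -8.0, -2.0], [371.0, 96.0, 44.0], [405.0, 186.0, 50.0]]
pipe 0.65 [259.9, 97.7, 294.1, 148.3] 888 [[113.0, -405.0, 2.0], [216.0, -353.0, 43.0],
[... 4098 characters left out ...]
 114.7, 327.1, 177.5] 2009 [[602.0, 121.0, 6.0], [675.0, 196.0, 53.0], [755.0, 336.0, 74.0]]
tape 0.78 [236.2, 235.4, 269.4, 268.2] 752 [[331.0, -189.0, 1.0], [371.0, -153.0, 27.0], [414.0, -106.0, 33.0]]
tape 0.34 [274.1, 133.4, 305.6, 153.2] 166 [[608.0, 189.0, 2.0], [657.0, 239.0, 51.0], [727.0, 261.0, 72.0]]
offcut 0.92 [334.7, 134.0, 360.3, 191.5] 1126 [[719.0, -25.0, -0.0], [739.0, -12.0, 100.0], [879.0, 210.0, 161.0]]
offcut 0.45 [325.3, 220.4, 379.7, 285.8] 1382 [[571.0, -356.0, 14.0], [596.0, -298.0, 58.0], [626.0, -189.0, 64.0]]
hammer 0.6 [330.1, 293.9, 438.4, 365.5] 1705 [[413.0, -534.0, 4.0], [564.0, -496.0, 23.0], [665.0, -455.0, 28.0]]
1.5 [-1.35895809 -0.93866678  0.93872566]
```

View pics/scene0.png

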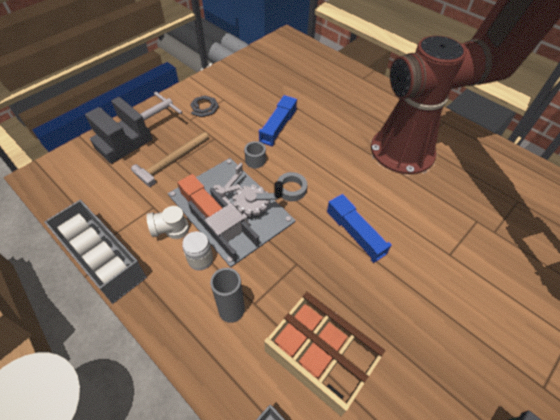

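View pics/side0.png

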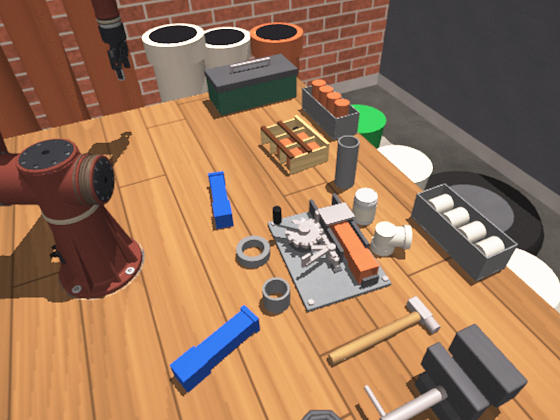

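The orange pipe (scene ~(205,195)) is in the puller bed; the two blue ones are look-alikes. The rack is at (325,350), with its mouth facing the robot; its +y bay, at ~(350,370), looks empty. Next I fit the puller and rack rectangles, then look from the wrist.

Run:
```python
from h import *
def rect(P): 
    r=cv2.minAreaRect(P[:,:2].astype(np.float32)); return r
for c in("scene","side"):
    W=np.load(c+".npy"); X=W.reshape(-1,3); X=X[~np.isnan(X[:,0])]
    for n,(x0,x1,y0,y1,z0,z1) in dict(plate=(410,700,-400,-40,8,17),rack=(580,790,90,360,57,78)).items():
        m=(X[:,0]>x0)&(X[:,0]<x1)&(X[:,1]>y0)&(X[:,1]<y1)&(X[:,2]>z0)&(X[:,2]<z1)
        Q=X[m]
        # drop sparse outliers
        from scipy.spatial import cKDTree
        d=cKDTree(Q[:,:2]).query(Q[:,:2],k=8)[0][:,-1]; Q=Q[d<8]
        print(c,n,len(Q),rect(Q))
# wrist look poses
Rd=lambda yaw: None
R=cv2.Rodrigues(np.array(telemetry.get_orientation(),float))[0]; print(R.round(3)); print(np.round(imaging.camera_info("wrist")["mount"],2), np.round(imaging.camera_info("wrist")["intrinsics"],1))
```

```text
scene plate 2746 ((549.439697265625, -217.27056884765625), (311.870361328125, 292.20245361328125), 85.16422271728516)
scene rack 2944 ((681.4303588867188, 233.9510498046875), (151.06198120117188, 209.91513061523438), 4.405397415161133)
side plate 3581 ((570.3179321289062, -224.37982177734375), (311.97637939453125, 268.0076599121094), 84.4804916381836)
side rack 802 ((678.623046875, 229.82760620117188), (151.92514038085938, 215.46221923828125), 4.729416370391846)
[[ 0.354 -0.    -0.935]
 [ 0.935 -0.     0.354]
 [-0.    -1.    -0.   ]]
[[ 1.0000e+00 -0.0000e+00  0.0000e+00 -2.0000e-02]
 [-0.0000e+00 -2.8000e-01  9.6000e-01 -1.2839e+02]
 [-0.0000e+00 -9.6000e-01 -2.8000e-01  7.1140e+01]
 [ 0.0000e+00  0.0000e+00  0.0000e+00  1.0000e+00]] [[370.3   0.  273.8]
 [  0.  370.3 216.2]
 [  0.    0.    1. ]]
```

```bash
cat >> h.py <<'E'
def ori(phi):
    x=np.array([np.cos(phi),np.sin(phi),0]);y=np.array([0,0,-1.]);
    return cv2.Rodrigues(np.stack([x,y,np.cross(x,y)],1))[0].ravel()
def fit(X,box,extra=None,k=8,r=5):
    from scipy.spatial import cKDTree
    x0,x1,y0,y1,z0,z1=box; X=X.reshape(-1,3)
    m=(X[:,0]>x0)&(X[:,0]<x1)&(X[:,1]>y0)&(X[:,1]<y1)&(X[:,2]>z0)&(X[:,2]<z1)
    if extra is not None: m&=extra.ravel()
    Q=X[m]; d=cKDTree(Q[:,:2]).query(Q[:,:2],k=k)[0][:,-1]; Q=Q[d<r]
    return Q,cv2.minAreaRect(Q[:,:2].astype(np.float32))
E
python3 - <<'E'
from h import *
for n,pos,box in [("rack",(650,235,330),(560,800,90,380,57,80)),("pull",(560,-200,330),(410,700,-400,-40,8,17))]:
    for phi in (np.pi/2,-np.pi/2,0,np.pi):
        q=kin.inverse_kinematics(pos,ori(phi)); 
        if q is not None: print(n,phi,np.round(q,2))
E
```

```text
rack 1.5707963267948966 [ 0.25  0.31  1.35 -0.    1.49 -1.33]
rack -1.5707963267948966 [ 0.25  0.31  1.35 -0.    1.49  1.82]
rack 0 [0.25 0.31 1.35 0.   1.49 0.25]
pull 1.5707963267948966 [-0.46  0.1   1.59 -0.    1.45 -2.03]
pull -1.5707963267948966 [-0.46  0.1   1.59 -0.    1.45  1.11]
pull 0 [-0.46  0.1   1.59  0.    1.45 -0.46]
```

Run:
```python
from h import *
for n,pos,box in [("rack",(670,270,300),(560,800,90,380,57,80)),("pull",(560,-190,330),(410,700,-400,-40,7,17))]:
    robot.goto(pos,ori(0)); robot.wait(.3)
    p,W=grab("wrist"); np.save(n+"W.npy",W); np.save(n+"P.npy",p); save(f"pics/{n}1.png",p)
    Q,r=fit(W,box); print(n,len(Q),r,Q[:,2].mean())
    if n=="pull":
        hsv=cv2.cvtColor(p,cv2.COLOR_RGB2HSV); o=(hsv[...,0]<15)&(hsv[...,1]>120)
        for b in ((540,660,-400,-40,60.5,66),(540,660,-400,-40,55,60)):
            Q,r=fit(W,b,o); print("orange",b,len(Q),r)
        for nm,b in dict(roof=(520,700,-260,-60,69,79),tab=(430,560,-330,-200,75,90),knob=(420,560,-200,-60,110,126),wheel=(400,580,-300,-80,52,59.5),arm=(400,580,-300,-80,65,74)).items():
            try: Q,r=fit(W,b); print(nm,len(Q),r,Q[:,2].mean())
            except Exception as e: print(nm,e)
    for q in ("pawl_tab","crank_grip","bay") :
        for d in imaging.outline_of(q,"wrist")[:2]: print(n,q,d["score"],d["bbox"])
print(telemetry.get_clock())
a=np.vstack([cv2.imread("pics/rack1.png"),cv2.imread("pics/pull1.png")]); cv2.imwrite("pics/both1.png",cv2.resize(np.hstack([a[:420],a[420:]]),(800,300)))
```

```text
rack 11919 ((682.7791748046875, 230.6468505859375), (150.3768310546875, 210.8680419921875), 4.516988754272461) 68.94692899572243
rack bay 0.55 [323.1, 121.8, 347.6, 166.0]
pull 21638 ((550.0435180664062, -222.47906494140625), (310.4376220703125, 299.8555603027344), 84.29965209960938) 11.887251416542666
orange (540, 660, -400, -40, 60.5, 66) 1859 ((599.686767578125, -327.91339111328125), (60.971046447753906, 50.032920837402344), 84.05262756347656)
orange (540, 660, -400, -40, 55, 60) 3159 ((609.52001953125, -248.61192321777344), (102.87240600585938, 49.49049758911133), 82.19424438476562)
roof 5406 ((609.9736328125, -193.72311401367188), (179.8069610595703, 132.49298095703125), 0.09163671731948853) 73.68036148020879
tab 192 ((469.41400146484375, -269.3206787109375), (25.32093048095703, 8.701506614685059), 11.273181915283203) 80.81240112686307
knob 613 ((460.201904296875, -121.7138671875), (22.870622634887695, 22.966169357299805), 28.28741455078125) 117.26148516501678
wheel 6539 ((490.0045166015625, -206.80340576171875), (199.43582153320312, 163.44178771972656), 6.881185054779053) 56.77017791249991
arm 2028 ((519.0614013671875, -192.61685180664062), (156.21971130371094, 120.73074340820312), 88.3179702758789) 70.36491767989097
pull pawl_tab 0.84 [176.3, 198.4, 275.0, 253.7]
pull crank_grip 0.64 [150.3, 97.0, 275.1, 207.0]
pull bay 0.24 [280.9, 181.7, 338.8, 315.1]
6.2167
```

View pics/both1.png

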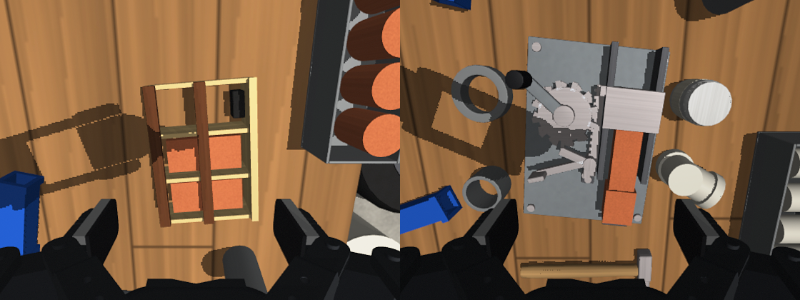

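Rack image: top (+y) bay is empty, with a dark stop at (237,103). Puller image: orange pipe at (620,170), tab at (535,175), knob at (518,78). The plate, tab and knob all fit origin ≈ (609.8,-228.4), yaw -5.8° (tab within 0.5 mm, knob radius 75.3, drum ≈ 0.08). Next: the pawl.

```bash
cat >> h.py <<'E'
PO=np.array([609.8,-228.4]); PSI=np.radians(-5.8)
RP=np.array([[np.cos(PSI),-np.sin(PSI)],[np.sin(PSI),np.cos(PSI)]])
def pw(x,y,z): return [*(PO+RP@np.array([x,y])),z]
E
python3 - <<'E'
from h import *
a0=np.arctan2(-25,-80)
def fp(th,back):
    a=a0+th; t=np.array([-np.sin(a),np.cos(a)])
    return np.array([-55,-30])+84*np.array([np.cos(a),np.sin(a)])-back*t
phi=PSI+a0+np.pi+0.2 if False else PSI+np.radians(17.4)+0.2
robot.command_gripper(0)
p=fp(0,28); robot.goto(pw(*p,130),ori(phi)); 
hit=robot.movel(pw(*p,74),velocity=80,until_force=10); print("down hit",hit)
if not hit:
    for th in (0,.1,.2,.3,.38):
        h=robot.movel(pw(*fp(th,15),74),velocity=50,until_force=25); print(th,h,np.round(telemetry.get_wrist_force(),1))
        if h: break
    robot.movel(pw(*fp(.2,20),74),velocity=80)
robot.movel([*telemetry.get_tcp_pos()[:2],200])
robot.goto((560,-190,330),ori(0)); robot.wait(.2)
p,W=grab("wrist"); save("pics/pull2.png",p)
for nm,b in dict(tab=(430,560,-350,-200,75,90),knob=(420,560,-200,-60,110,126)).items():
    Q,r=fit(W,b); print(nm,len(Q),r, RP.T@(np.array(r[0])-PO))
print(telemetry.get_clock())
E
```

```text
down hit False
0 False [0.5 4.2 3.2]
0.1 False [-0.1 -0.9 -0.2]
0.2 False [0.2 0.2 0.1]
0.3 False [ 0.6  0.4 -0.7]
0.38 False [-0.1 -0.  -0.6]
tab 179 ((487.0846252441406, -306.5373840332031), (26.513681411743164, 8.255504608154297), 39.276885986328125) [-114.19088432  -90.13853739]
knob 615 ((460.0057678222656, -121.62501525878906), (22.376440048217773, 22.833881378173828), 89.09015655517578) [-159.81767648   91.09072206]
12.7667
```

Pawl is off (tab at local (-114,-90)). Now the crank.

Run:
```python
from h import *
k=lambda d,r=75: np.array([-100,45])+r*np.array([np.cos(2.4+d),np.sin(2.4+d)])
ph=lambda d: 2.4+d+PSI+np.pi/2-np.pi
robot.command_gripper(60)
robot.goto(pw(*k(.084),170),ori(ph(.084)))
print("down",robot.movel(pw(*k(.084),93),velocity=100,until_force=15))
robot.command_gripper(15,grip_force=30); print("w",telemetry.get_width())
d=.084
while d<1.33:
    d=min(d+.125,1.335)
    h=robot.movel(pw(*k(d),93),rot=ori(ph(d)),velocity=40,until_force=25 if d>1.2 else None)
    f=np.round(telemetry.get_wrist_force(),1); print(round(d,2),h,f, end=" | ")
    if h: break
c=np.array(telemetry.get_tcp_pos())[:2]; v=RP.T@(c-PO)-[-100,45]; print("angle",np.arctan2(v[1],v[0])%(2*np.pi)-2.4,np.hypot(*v))
robot.command_gripper(60); robot.movel([*c,200])
robot.goto((560,-190,330),ori(0)); robot.wait(.2)
p,W=grab("wrist"); np.save("W3.npy",W); np.save("P3.npy",p); save("pics/pull3.png",p)
for nm,b in dict(tab=(430,560,-350,-200,75,90),knob=(400,560,-260,-60,110,126),roof=(540,680,-190,-20,71,79)).items():
    Q,r=fit(W,b); v=RP.T@(np.array(r[0])-PO); print(nm,len(Q),r,v,np.arctan2(v[1]-45,v[0]+100)%(2*np.pi)-2.4)
hsv=cv2.cvtColor(p,cv2.COLOR_RGB2HSV); o=(hsv[...,0]<15)&(hsv[...,1]>120)
for z in ((60.5,66),(50,66)):
    Q,r=fit(W,(540,680,-400,-40,*z),o); L=(Q[:,:2]-PO)@RP; print("pipe",r,np.percentile(L,[.5,99.5],axis=0))
print(telemetry.get_clock())
```

```text
down False
w 23.307413689810865
0.21 False [-2.1 -0.4  4.8] | 0.33 False [-2.   0.2  5.3] | 0.46 False [-2.3  0.5  6.5] | 0.58 False [-1.3  1.5  5.9] | 0.71 False [-1.2  1.5  5.9] | 0.83 False [-2.8  2.1  6.6] | 0.96 False [-2.7  3.2  6.4] | 1.08 False [-2.2  2.2  5.4] | 1.21 False [-2.4  3.3  7. ] | Traceback (most recent call last):
  File "<stdin>", line 11, in <module>
plant.IKError: the arm cannot follow that straight line within its joint ranges
```

Run:
```python
from h import *
k=lambda d,r=75: np.array([-100,45])+r*np.array([np.cos(2.4+d),np.sin(2.4+d)])
for d in (1.28,1.34):
    h=robot.movel(pw(*k(d),93),velocity=30,until_force=20)
    print(d,h,np.round(telemetry.get_wrist_force(),1), end=" | ")
    if h: break
c=np.array(telemetry.get_tcp_pos())[:2]; v=RP.T@(c-PO)-[-100,45]; print("angle",np.arctan2(v[1],v[0])%(2*np.pi)-2.4,np.hypot(*v))
robot.command_gripper(60); robot.movel([*c,200])
robot.goto((560,-190,330),ori(0)); robot.wait(.2)
p,W=grab("wrist"); np.save("W3.npy",W); np.save("P3.npy",p); save("pics/pull3.png",p)
for nm,b in dict(tab=(430,560,-350,-200,75,90),knob=(400,560,-260,-60,110,126),roof=(540,680,-190,-20,71,79)).items():
    Q,r=fit(W,b); v=RP.T@(np.array(r[0])-PO); print(nm,len(Q),r,v,np.arctan2(v[1]-45,v[0]+100)%(2*np.pi)-2.4)
hsv=cv2.cvtColor(p,cv2.COLOR_RGB2HSV); o=(hsv[...,0]<15)&(hsv[...,1]>120)
for z in ((60.5,66),(50,66)):
    Q,r=fit(W,(540,680,-400,-40,*z),o); L=(Q[:,:2]-PO)@RP; print("pipe",r,np.percentile(L,[.5,99.5],axis=0))
print(telemetry.get_clock())
```

```text
1.28 False [-3.4  4.6  8.9] | 1.34 False [-7.3 10.7 16. ] | angle 1.288107953117871 75.55145766289525
tab 217 ((477.3251647949219, -256.57037353515625), (23.149560928344727, 119.1937484741211), 11.766536712646484) [-128.94986431  -41.41357751] 1.9891254859442413
knob 519 ((446.956787109375, -206.51919555664062), (23.251934051513672, 22.79547119140625), 12.42628002166748) [-164.22076415    5.31245812] 1.2951323851346848
roof 5367 ((617.8421020507812, -110.21699523925781), (60.03434371948242, 90.35102844238281), 84.28050994873047) [ -3.94220466 118.3906966 ] -1.747582232705915
pipe ((606.9837036132812, -258.4752197265625), (200.36080932617188, 50.205726623535156), 84.04682922363281) [[ -24.69853631 -129.7190583 ]
 [  24.91825425   69.72273583]]
pipe ((606.9609985351562, -258.4386291503906), (200.44635009765625, 50.216392517089844), 84.06765747070312) [[ -24.8725115  -128.95858886]
 [  24.52215938   69.83602178]]
22.9333
```

View pics/pull3.png

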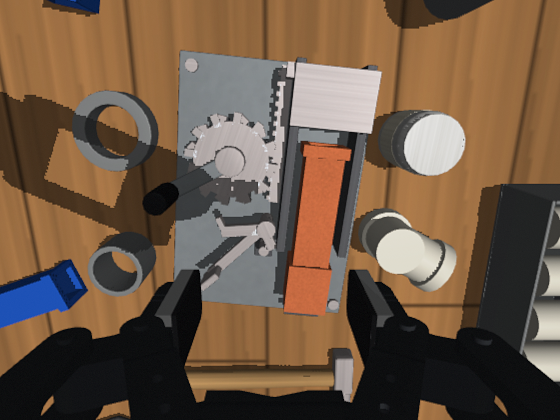

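Carriage fully back (drum ≈1.295, roof at local y 118), pawl still off, and the pipe's full length is uncovered (roof top (335,95), pipe (320,225)). Pick up by the socket; also refine the bay position from the stored cloud.

```bash
cat >> h.py <<'E'
RPSI=np.radians(4.52); RR=np.array([[np.cos(RPSI),-np.sin(RPSI)],[np.sin(RPSI),np.cos(RPSI)]])
RO=np.array([682.8,230.6])-RR@np.array([75,0])
def rw(x,y,z): return [*(RO+RR@np.array([x,y])),z]
def orange(p,W,box):
    hsv=cv2.cvtColor(p,cv2.COLOR_RGB2HSV); o=(hsv[...,0]<15)&(hsv[...,1]>120)
    return fit(W,box,o)
E
python3 - <<'E'
from h import *
W=np.load("rackW.npy").reshape(-1,3); L=(W[:,:2]-RO)@RR
m=(L[:,0]>20)&(L[:,0]<64)|(L[:,0]>87)&(L[:,0]<135)
h=[]
for y in range(-116,120,2):
    s=m&(np.abs(L[:,1]-y)<1); z=W[s,2]; h.append((y,int(np.percentile(z,50)) if s.sum() else None))
print(h)
for x in range(-6,160,4):
    s=(np.abs(L[:,0]-x)<2)&(np.abs(L[:,1]-68)<12); print(x,int(np.nanmedian(W[s,2])) if s.sum() else None,end=" ")
g=np.array([606.97,-258.45]); a=np.radians(84.05-180); d=np.array([np.cos(a),np.sin(a)])
c=g+70*d; phi=a+np.pi/2
print("\ngrasp",c,phi)
robot.command_gripper(70); robot.goto([*c,150],ori(phi))
print("down",robot.movel([*c,30],velocity=90,until_force=12))
robot.command_gripper(40,grip_force=80); print("w",telemetry.get_width())
robot.movel([*c,250],velocity=130); robot.wait(.2); print("w",telemetry.get_width())
p,W=grab("wrist"); save("pics/lift.png",p)
Q,r=orange(p,W,(500,700,-420,-100,200,300)); v=np.array(r[0])-c; print(r,"along",v@d)
s=(Q[:,:2]-c)@d; print("slope",np.polyfit(s,Q[:,2],1), s.min(),s.max())
print(telemetry.get_clock())
E
```

```text
[(-116, None), (-114, None), (-112, None), (-110, None), (-108, None), (-106, 60), (-104, 61), (-102, 61), (-100, 59), (-98, 51), (-96, None), (-94, 48), (-92, 49), (-90, 49), (-88, 49), (-86, 49), (-84, 49), (-82, 49), (-80, 49), (-78, 49), (-76, 49), (-74, 49), (-72, 49), (-70, 49), (-68, 49), (-66, 49), (-64, 49), (-62, 49), (-60, 49), (-58, 49), (-56, 49), (-54, 49), (-52, 49), (-50, 49), (-48, 49), (-46, 49), (-44, 49), (-42, 49), (-40, None), (-38, 59), (-36, 61), (-34, 61), (-32, 61), (-30, 48), (-28, None), (-26, 47), (-24, 49), (-22, 49), (-20, 49), (-18, 49), (-16, 50), (-14, 49), (-12, 49), (-10, 49), (-8, 49), (-6, 50), (-4, 49), (-2, 49), (0, 49), (2, 49), (4, 49), (6, 49), (8, 49), (10, 49), (12, 49), (14, 50), (16, 49), (18, 49), (20, 49), (22, 49), (24, 49), (26, 44), (28, 315), (30, 320), (32, 325), (34, 328), (36, 350), (38, 59), (40, 331), (42, 343), (44, 335), (46, 336), (48, 345), (50, 347), (52, 363), (54, 363), (56, 363), (58, 367), (60, 367), (62, 0), (64, 0), (66, 0), (68, 0), (70, 0), (72, 0), (74, 0), (76, 0), (78, 0), (80, 0), (82, 0), (84, 0), (86, 0), (88, 0), (90, 0), (92, 0), (94, 0), (96, 0), (98, 0), (100, 62), (102, 61), (104, 61), (106, 4), (108, 0), (110, 0), (112, 0), (114, 0), (116, 0), (118, 0)]
-6 344 -2 346 2 349 6 353 10 71 14 343 18 345 22 349 26 355 30 364 34 365 38 366 42 368 46 370 50 1 54 0 58 0 62 0 66 0 70 71 74 71 78 71 82 71 86 372 90 369 94 364 98 0 102 0 106 0 110 0 114 0 118 0 122 20 126 37 130 38 134 37 138 38 142 70 146 71 150 71 154 None 158 None 
grasp [ 599.71376224 -328.07289145] -0.10384709049366259
down False
w 49.43166538668359
w 49.351658540359416
((598.647216796875, -288.0096740722656), (115.31397247314453, 107.9080581665039), 84.73696899414062) along -39.73682752939979
slope [4.88955200e-02 2.79606734e+02] -97.49689771904815 17.845114515952716
28.0
```

View pics/lift.png

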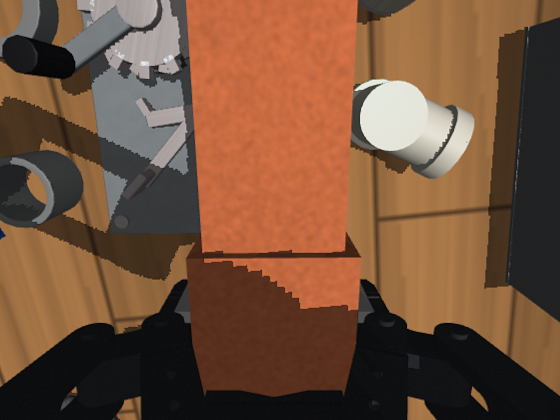

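Pipe held squarely at the socket (step at row ~250, pads at its middle), slight droop only. Bay geometry agrees with the rack fit. Now set it down in line with the bay, regrasp near the tail and look.

Run:
```python
from h import *
phi=RPSI+np.pi/2
robot.goto(rw(-62,68,250),ori(phi))
robot.movel(rw(-62,68,45),velocity=140)
print("down",robot.movel(rw(-62,68,17.5),velocity=25,until_force=8),telemetry.get_tcp_pos()[2],np.round(telemetry.get_wrist_force(),1))
robot.command_gripper(75); robot.movel(rw(-62,68,130))
robot.goto(rw(-120,68,300),ori(phi)); robot.wait(.2)
p,W=grab("wrist"); save("pics/set.png",p)
for z in ((47,56),(40,56)):
    Q,r=orange(p,W,(330,600,200,360,*z)); L=(Q[:,:2]-RO)@RR
    print(r,np.percentile(L,[.3,99.7],axis=0).round(1),np.percentile(Q[:,2],[2,50,98]))
s=L[:,0]<-95; print("narrow line",np.polyfit(L[s,0],L[s,1],1))
print(telemetry.get_clock())
```

```text
down True 19.080210383342195 [-0.5 -0.6  4.7]
((471.4596252441406, 280.71539306640625), (200.22633361816406, 49.61460494995117), 4.87451696395874) [[-231.8   41.5]
 [ -32.2   91.8]] [47.147591   49.89626538 51.48330966]
((471.4596252441406, 280.71539306640625), (200.22633361816406, 49.61460494995117), 4.87451696395874) [[-231.    42.3]
 [ -32.4   91.5]] [44.47017538 46.60289801 51.21347704]
narrow line [7.06069924e-03 6.78329930e+01]
35.0667
```

View pics/set.png

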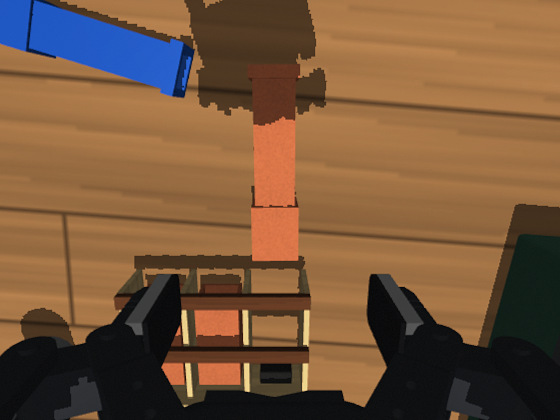

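Pipe lies flat, socket end (275,260) facing the empty bay's mouth, centred within 1.5 mm and 0.35°. Regrasp by the tail and slide in.

Run:
```python
from h import *
phi=RPSI+np.pi/2
robot.goto(rw(-201,67.3,140),ori(phi)); print("down",robot.movel(rw(-201,67.3,21),velocity=90,until_force=12))
robot.command_gripper(30,grip_force=40); print("w",telemetry.get_width())
h=robot.movel(rw(-70,68,21),velocity=60,until_force=10); print("mid",h,np.round(telemetry.get_wrist_force(),1))
if not h:
    h=robot.movel(rw(-38,68,21),velocity=25,until_force=10); print("end",h,np.round(telemetry.get_wrist_force(),1))
c=np.array(telemetry.get_tcp_pos()); print("local",RR.T@(c[:2]-RO))
robot.command_gripper(75); robot.movel([*c[:2],130])
robot.goto(rw(-60,68,300),ori(phi)); robot.wait(.2)
p,W=grab("wrist"); save("pics/in.png",p)
Q,r=orange(p,W,(450,610,240,340,40,56)); L=(Q[:,:2]-RO)@RR
print(r,np.percentile(L,[.3,99.7],axis=0).round(1),np.percentile(Q[:,2],[2,50,98]))
print(telemetry.get_clock())
```

```text
down False
w 41.71092307333552
mid True [-0.7  0.1  3.6]
local [-200.45860324   67.54522416]
((510.4870300292969, 284.46820068359375), (123.10083770751953, 50.035743713378906), 4.588976860046387) [[-153.1   42.6]
 [ -31.4   92. ]] [44.47983662 48.28091937 51.2850845 ]
40.4583
```

View pics/in.png

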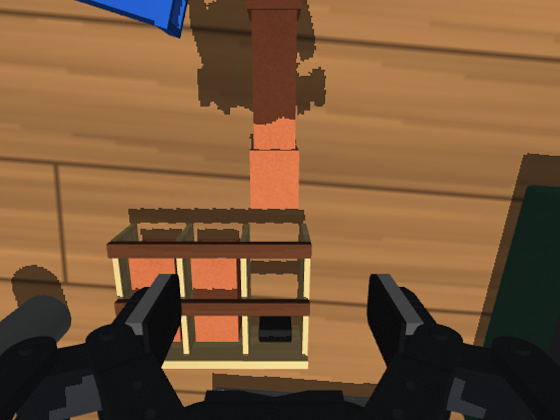

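It stopped right at the start on a transient (pipe unmoved, still at -31 mm). Regrasp, let it settle, do the free part unguarded and guard only the rest.

Run:
```python
from h import *
phi=RPSI+np.pi/2
robot.goto(rw(-201,67.5,140),ori(phi)); print("down",robot.movel(rw(-201,67.5,21),velocity=100,until_force=12))
robot.command_gripper(30,grip_force=40); robot.wait(.3); print(np.round(telemetry.get_wrist_force(),1))
robot.movel(rw(-180,67.7,21.5),velocity=40); print(np.round(telemetry.get_wrist_force(),1))
for s,v in ((-70,50),(-38,25)):
    h=robot.movel(rw(s,68,21.5),velocity=v,until_force=18); print(s,h,np.round(telemetry.get_wrist_force(),1))
    if h: break
c=np.array(telemetry.get_tcp_pos()); print("local",RR.T@(c[:2]-RO),telemetry.get_clock())
```

```text
down False
[-0.8 -0.4  5.3]
[-2.4 -0.4  5.1]
-70 False [-4.6 -0.5  6.6]
-38 True [-1.4 -0.4  4. ]
local [-46.50594164  68.13473598] 47.4333
```

Run:
```python
from h import *
phi=RPSI+np.pi/2
c=np.array(telemetry.get_tcp_pos())
robot.command_gripper(75); robot.movel([*c[:2],130])
robot.goto(rw(-10,68,300),ori(phi)); robot.wait(.2)
p,W=grab("wrist"); save("pics/in2.png",p)
Q,r=orange(p,W,(480,605,240,340,40,56)); L=(Q[:,:2]-RO)@RR
print(r,np.percentile(L,[.3,99.7],axis=0).round(1),np.percentile(Q[:,2],[2,50,98]))
X=(W.reshape(-1,3)[:,:2]-RO)@RR; Z=W.reshape(-1,3)[:,2]
for x in range(84,142,2):
    s=(np.abs(X[:,0]-x)<1)&(np.abs(X[:,1]-68)<10); print(x,int(np.nanmedian(Z[s])) if s.sum() else None,end=" ")
print(telemetry.get_clock())
q,_=grab("scene"); save("pics/scene2.png",q)
a=cv2.resize(p[150:420,120:440],(420,354)); b=cv2.resize(q[120:420,120:440],(378,354)); save("pics/fin.png",np.hstack([a,b]))
```

```text
((566.2788696289062, 288.7569274902344), (79.9740982055664, 49.287376403808594), 4.505765438079834) [[-76.5  42.7]
 [  2.6  91.6]] [44.41259269 46.13459665 50.89993741]
84 70 86 None 88 None 90 None 92 None 94 49 96 50 98 50 100 49 102 49 104 50 106 49 108 50 110 50 112 49 114 49 116 50 118 50 120 50 122 49 124 47 126 None 128 None 130 38 132 38 134 38 136 38 138 38 140 54 49.7167
```

View pics/fin.png

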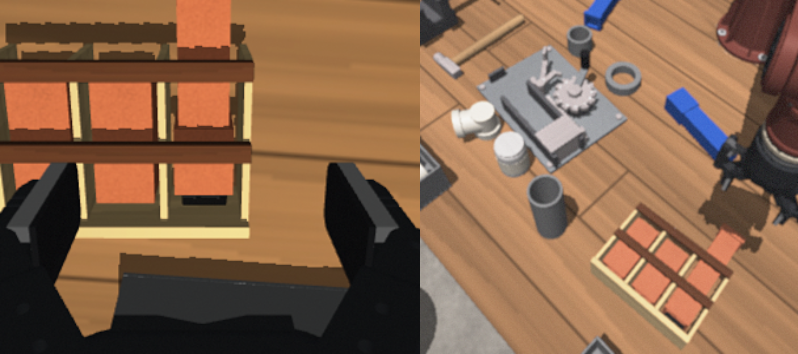

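```bash
python3 -c "
from h import *
print(hand_in(), telemetry.get_clock())"
```

```text
the job is handed in; nothing more can be done
the job is handed in; nothing more can be done
```

The job is done and handed in at about 50 s on the robot's clock, against the 72 s limit. I flicked the pawl off and cranked the drum slowly back to its stop. Then I lifted the orange pipe out by its socket and slid it flat along the bench, socket first, into the empty +y bay until it met the rubber stop.

Last checks:
- **Pawl:** the tab measured at (-114, -90) mm in the puller's frame, which is its off position. It still showed off in the picture taken after cranking.
- **Drum and carriage:** the drum read about 1.295 rad and the carriage had moved back 58 mm.
- **Pipe:** it lies flat, centred to about 1 mm. Its socket end measured 123–124 mm inside the mouth (stop at 122 mm) and its tail about 77 mm outside (78 mm expected). The 1–2 mm differences are within camera calibration.
- **Other things:** the loose things, the lengths in the other bays and the blue look-alikes appear unmoved in the last scene picture. I judged that by eye and did not measure it.

Things that went wrong and were put right:
- The last part of the crank turn was refused because the last joint was near its range limit. I finished it without turning the gripper further.
- The first slide attempt stopped at once on the force guard, with the pipe unmoved. I regrasped and the second attempt went in.
- That slide ended when the force guard tripped at the stop, but the reading just afterwards was only about 4 N. I relied on the measured position to confirm contact.

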